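# Put the sampling rod away in the tall tube

### The job

Take the steel sampling rod with the black handle out of the aluminium stand and push it, rod first, down into the tall one of the two white tubes in the grey rack, against the stiff plunger inside, until the collar of its handle sits fully down on the tube's rim; then let go. Leave the tall tube standing in the rack, and leave the short tube, the beaker, the timer and the amber vial where they are.

Things in the scene. Friction and masses are not known exactly. Their poses are not given: they have to be found in the camera images.
- rod_handle (a point): Sampling rod, at first upright in the stand: point on its axis at mid-grip. Black round handle, diameter 22 mm, from 26 mm below this point to 24 mm above it; below it a collar, diameter 28 mm, 4 mm thick, flat underside 30 mm below this point; then a steel rod, diameter 8 mm, round end 115 mm below this point. 139 mm long, about 45 g. z axis: from the rod's tip towards the handle.
- rod_collar (a point): Same sampling rod: centre of the flat underside of the collar, which rests on the stand at first and has to rest on the tall tube's rim at last. z axis as rod_handle.
- stand: Fixed aluminium stand, 70 x 70 mm foot, 100 mm high. Origin under its centre on the worktop. Its top plate (50 mm in its x, 70 mm in its y, 12 mm thick) has a through hole of diameter 13 mm over the origin, in which the rod hangs by its collar, loosely.
- rack: Fixed grey rack block, 70 mm (its x) by 170 mm (its y) by 45 mm high. Origin under its centre on the worktop. Two round wells, diameter 24 mm, 40 mm deep, on its y axis at +45 and -45 mm; one tube stands in each, either way round.
- tall_tube_mouth (a point): Centre of the mouth (rim height) of the tall white tube, standing loosely (1 mm play) in one well of the rack. 110 mm long, outer diameter 22 mm, bore 14 mm, open at the top; rim 115 mm above the worktop. z axis: up out of the tube. Inside, 55 to 63 mm below the rim at first, a plunger stops the rod; push it down with about 4 to 5 N. 80 g.
- plunger (a joint): Plunger inside the tall tube: m pushed down; its top is 55 mm + this value below the rim. Starts at 0 to 0.008, stop at 0.035; about 0.030 when the rod's collar is on the rim. Slides with 4 N friction, has no spring and stays where it is left.
- short_tube_mouth (a point): Centre of the mouth of the short white tube, in the other well: 65 mm long, otherwise as the tall one, without plunger; rim 70 mm above the worktop. To be left alone.
- beaker_mid (a point): Middle of a small loose glass beaker, diameter 45 mm, 58 mm high. Leave alone.
- timer: Loose white timer, 69 x 69 x 17 mm, lying flat; origin under its centre. Leave alone.
- vial_mid (a point): Middle of a loose closed amber vial, diameter 27 mm, 58 mm high. Leave alone.
There are look-alikes about, which are no part of the job. What is shaped like the part that bears rod_handle but purple or turquoise is not meant.

How it is judged:
By the outcome, as a careful person would: the job done as asked, in the order asked, and still so for the second after the job is handed in, with the robot touching nothing.
It also fails if it takes over 48 s, if anything falls off the work surface, if the arm or the gripper's body presses on something with over 40 N, if the wrist force passes 120 N, or if a joint passes its speed limit or range.

### The arm

A 6-joint arm with a two-finger parallel gripper is mounted at the origin on a cart in front of the work surface, level with it; the furniture and walls round the work are solid. World frame = base frame: x ahead of the robot, y to its left, z up, the work surface at z = 0. Lengths are in m, angles in rad, forces in N, time in s.
With the tool pointing down it reaches from about 0.375 to 0.975 m from the base axis. Payload 3.8 kg.
Tool frame: the origin (TCP) lies on the mounting face of the last link; the fingertips stand 173 mm ahead of it and the grasp point (between the pads) lies 155 mm ahead of it; z points along the fingers, y is the line along which they close (so a half turn about z gives the same grasp; the last joint's range is limited). The gripper opens to 85 mm and grips with 20 to 120 N. Pads are 22 mm wide; open, the fingers measure 114 mm over their backs; the gripper's body (76 mm by 85 mm) begins 54 mm behind the grasp point. The pads swing forward as they close: fully open they stand 13 mm farther back than shut.
Start: joints at [-1.248, 0.264, 1.604, -0, 1.274, -0.037], TCP at [0.238, -0.632, 0.405] pointing down, gripper open.
Joint ranges: [-2.63, 2.63], [-0.94, 2.18], [0.31, 2.57], [-1.31, 4.45], [0, 2.66], [-2.55, 2.55]. Speed limits (rad/s): [2.57, 2.57, 3.14, 3.14, 3.14, 3.14].

### API

Orientations are given as a rotation vector (axis times angle).
In Python, from workcell import bot gives the robot as it stands.
- The arm moves only by the tool drive_tool, never from a script. Its argument "increments" is a list of rows, each an object with "delta_pos": the shift along the tool's x, y, z in mm, a list of three; "turn": the turn about the tool's z in rad; "jaw": the opening, from -1 (shut) to 1 (fully open). A call has 1 to 8 rows; each row shifts and turns the commanded pose from where the row before left it, along the tool's axes as they then stand; what a row does not reach is not made up. A row lasts 1/12 s, in which the tool goes at most 41.7 mm and 7.16 degrees, less where a joint would pass 70% of its speed; a pose out of reach is approached as far as the arm can. A call is refused whole if a number of a shift passes 41.7 or a number of a turn 0.125, either way. A call with a gripper value outside its range is refused whole. The fingers move at their own pace and stop on an object; "grip_force" is the grip in N (left out, the last holds). Time passes only in rows, so rows that do not move let the fingers close. It gives the time, the measured TCP pose, the force, the opening and the grip force at its end, in the units of the state.
- bot.read_state(): the state, without advancing time (a new reading comes with each control period).
- bot.read_camera(name): name is "scene" or "top" or "wrist"; returns a dict with "pixels" (400x640x3 uint8, red, green, blue), "fovy" (degrees; the focal length in pixels is half the picture's height over the tangent of half this angle, whatever the lens; pixels are square), "cx", "cy" (the principal point, pixels), "camera_from_world" (4x4, takes a point from world to camera coordinates); the wrist camera has in their place "hand_eye" (4x4, takes a point from camera to tool coordinates, whose origin is the TCP and whose axes are the flange's). Camera axes: x right, y down, z forward; pixel columns grow to the right and rows downward; lengths in m; the calibration is good to about 2 mm. A picture is of the moment at which its call begins: read the wrist's pose just before it. There is no depth.
- bot.finish_job(): hands the job in; it is judged then, once.
The state is a dict: "time": time; "q": joint angles; "joint_vel": joint speeds; "joint_torque": joint torques, N m; "tool_pos": TCP position; "tcp_rot": TCP orientation; "wrist_force": force on the tool from outside, world axes, zero at the start; "torque": the same for the moment, N m; "width": opening from 0.0 (shut) to 1.0 (fully open); "grip_force": force on a finger pad.
Only numpy, scipy, OpenCV 4.12 (cv2) and the standard library are available. Lean on these libraries where they do the work, as an engineer would, in place of code of your own. Each camera call takes 0.05 s, during which the arm holds its last target. There are 200 camera calls.

## Working session

There is one attempt and no reset: what is moved stays moved. The work goes in short steps, Python scripts to look and compute and a tool call to move; the robot and the scene stay as the last step left them, time stands still between calls to the robot, and variables do not carry over. Pictures are saved under pics/ and viewed, at most 10 in all, crops included, and the job is handed in when it is done.

Besides the shell and the picture viewer there is one more tool, called after "Request:" as a command line: name --argument value ..., lists and objects as JSON in quotes. drive_tool: Moves the arm, as the interface text tells. Its arguments: {"type":"object","properties":{"increments":{"type":"array"},"grip_force":{"type":"number"}},"required":["increments"]}

```bash
mkdir -p pics; cat > h.py <<'E'
import numpy as np,cv2
from workcell import bot
def shot(n,f):
    s=bot.read_state(); c=bot.read_camera(n); cv2.imwrite('pics/'+f+'.png',c['pixels'][:,:,::-1])
    import pickle; pickle.dump((s,{k:c[k] for k in c}),open('pics/'+f+'.pkl','wb')); return s,c
def cam(f):
    import pickle; s,c=pickle.load(open('pics/'+f+'.pkl','rb'))
    if 'camera_from_world' in c: T=np.array(c['camera_from_world'])
    else:
        W=np.eye(4); W[:3,:3]=cv2.Rodrigues(np.array(s['tcp_rot'],float))[0]; W[:3,3]=s['tool_pos']
        T=np.linalg.inv(W@np.array(c['hand_eye']))
    return T,200/np.tan(np.radians(c['fovy'])/2),c['cx'],c['cy']
def ray(f,u,v):
    T,F,cx,cy=cam(f); R=T[:3,:3]; d=R.T@np.array([(u-cx)/F,(v-cy)/F,1]); return -R.T@T[:3,3],d
def onz(f,u,v,z):
    o,d=ray(f,u,v); return o+d*(z-o[2])/d[2]
def proj(f,p):
    T,F,cx,cy=cam(f); q=T[:3,:3]@np.array(p)+T[:3,3]; return F*q[0]/q[2]+cx,F*q[1]/q[2]+cy
E
python3 - <<'E'
from h import *
a=shot('scene','s0');b=shot('top','t0')
for n in('s0','t0'):
    T,F,cx,cy=cam(n); print(n,F,cx,cy,-T[:3,:3].T@T[:3,3])
cv2.imwrite('pics/both.png',np.vstack([cv2.resize(x[1]['pixels'][:,:,::-1],(480,300)) for x in(a,b)]))
print(a[0])
E
```

```text
s0 500.9371546948692 322.5831502851198 197.08768249069374 [-0.15828018 -0.59520617  0.74379882]
t0 393.0121796980036 320.9817894070881 203.94735913459016 [0.38511838 0.0143816  0.95475664]
{'time': 0.0, 'q': array([-1.24792468e+00,  2.64788586e-01,  1.60535717e+00, -1.90760946e-06,
        1.27367464e+00, -3.69183352e-02]), 'joint_vel': array([-4.25641355e-06,  2.42179844e-05, -2.84580951e-04, -6.24832871e-04,
       -2.01447696e-03, -7.06602528e-04]), 'joint_torque': array([-1.06390864e-03, -5.15116060e+01, -3.67313290e+01, -1.39276563e-04,
        1.29262236e-02, -7.54609943e-06]), 'tool_pos': array([ 0.23753462, -0.63147397,  0.40334679]), 'tcp_rot': array([-3.08872579e+00, -5.61719796e-01,  5.01102538e-04]), 'wrist_force': array([ 0.68235172, -0.33324243,  0.39177902]), 'torque': array([ 0.01474212, -0.05486178, -0.03639186]), 'grip_force': 0.0, 'width': 0.9973777191308782}
```

View pics/s0.png

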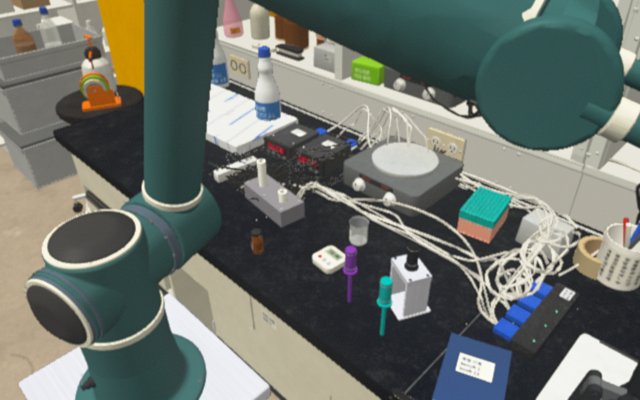

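View pics/t0.png

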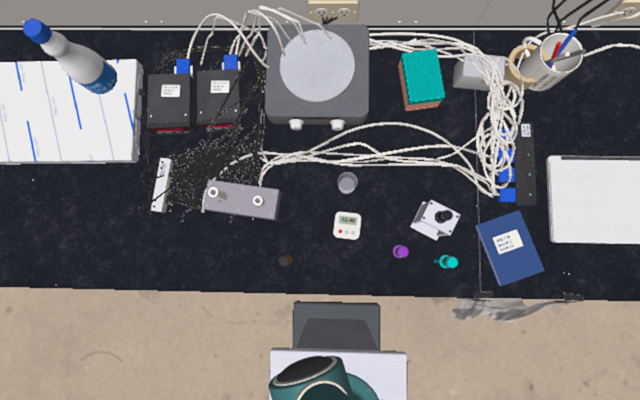

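Rod candidates: purple rod s(350,262)/t(400,252), turquoise rod s(385,290)/t(448,262), black handle in the stand s(411,258)/t(445,216). The black one fits the description (black handle, in the aluminium stand). The tall tube is s(262,168)/t(213,192) and the short one s(283,195)/t(258,201). I'll confirm these in an enlarged crop.

```bash
python3 - <<'E'
import cv2,numpy as np
s=cv2.imread('pics/s0.png');t=cv2.imread('pics/t0.png')
def c(i,x,y,w,h,): return cv2.resize(i[y:y+h,x:x+w],(400,300),interpolation=cv2.INTER_CUBIC)
cv2.imwrite('pics/crop.png',np.vstack([np.hstack([c(s,365,240,100,75),c(s,225,150,100,75)]),np.hstack([c(t,395,185,80,60),c(t,195,165,100,75)])]))
E
```

```text
(no output)
```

View pics/crop.png

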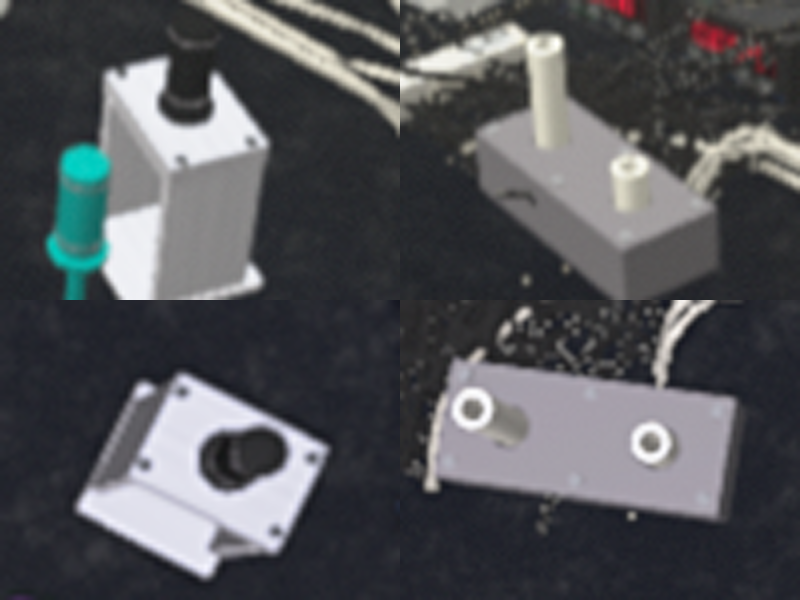

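The crop confirms it: black handle with collar in the stand (top face t(448.6,215.0), s(413,246)). Tall tube mouth is at t(213.2,192.4), s(261.2,160.5), and the short one at t(258,200.8).

```bash
python3 - <<'E'
from h import *
np.set_printoptions(precision=4,suppress=True)
print('handle top',onz('t0',448.8,214.8,.154),onz('s0',413,246.5,.154))
print('collar',onz('t0',395+225/5,185+160/5,.104),onz('s0',365+187/4,240+106/4,.104))
c=[(182,375),(328,448),(278,553),(133,478)]
C=[onz('t0',395+x/5,185+(y-300)/5,.1)[:2] for x,y in c]; print('plate',C,np.mean(C,0))
print('tall',onz('t0',213.2,192.4,.115),onz('s0',261.2,160.5,.115))
print('short',onz('t0',258,200.8,.07),onz('s0',225+230/4,150+163/4,.07))
R=cv2.Rodrigues(np.array(bot.read_state()['tcp_rot']))[0];print(R)
print(bot.read_camera('wrist')['hand_eye'])
for n,z,u in(('turq',.1,(448,262)),('purp',.1,(400,252)),('beaker',.058,(347,183))):print(n,onz('t0',*u,z))
E
```

```text
handle top [ 0.4606 -0.2173  0.154 ] [ 0.4573 -0.2178  0.154 ]
collar [ 0.4602 -0.213   0.104 ] [ 0.46   -0.2186  0.104 ]
plate [array([ 0.4973, -0.1961]), array([ 0.4665, -0.2582]), array([ 0.4209, -0.2359]), array([ 0.4521, -0.1745])] [ 0.4592 -0.2162]
tall [0.5049 0.2788 0.115 ] [0.5092 0.2784 0.115 ]
short [0.4935 0.1888 0.07  ] [0.498  0.1899 0.07  ]
[[ 0.936   0.3521 -0.0007]
 [ 0.3521 -0.936   0.002 ]
 [ 0.0001 -0.0021 -1.    ]]
[[-0.0003 -0.9634 -0.2682  0.0689]
 [ 1.     -0.0001 -0.0011  0.0007]
 [ 0.001  -0.2682  0.9634  0.0307]
 [ 0.      0.      0.      1.    ]]
turq [ 0.3646 -0.2294  0.1   ]
purp [ 0.3838 -0.1278  0.1   ]
beaker [ 0.5395 -0.0138  0.058 ]
```

Request:
drive_tool --increments '[{"delta_pos": [11, -10, 1], "turn": 0, "jaw": 1}, {"delta_pos": [22, -19.4, 1.5], "turn": 0, "jaw": 1}, {"delta_pos": [22, -19.4, 1.5], "turn": 0, "jaw": 1}, {"delta_pos": [22, -19.4, 1.5], "turn": 0, "jaw": 1}, {"delta_pos": [22, -19.4, 1.5], "turn": 0, "jaw": 1}, {"delta_pos": [22, -19.4, 1.5], "turn": 0, "jaw": 1}, {"delta_pos": [22, -19.4, 1.5], "turn": 0, "jaw": 1}, {"delta_pos": [22, -19.4, 1.5], "turn": 0, "jaw": 1}]'

```text
time: 0.82
tool_pos: [0.3412, -0.435, 0.3928]
tcp_rot: [-3.09, -0.562, -0.0]
wrist_force: [-0.0, 0.8, 1.5]
width: 1.0
grip_force: 0.0
```

Request:
drive_tool --increments '[{"delta_pos": [22, -19.4, 1.5], "turn": 0, "jaw": 1}, {"delta_pos": [22, -19.4, 1.5], "turn": 0, "jaw": 1}, {"delta_pos": [22, -19.4, 1.5], "turn": 0, "jaw": 1}, {"delta_pos": [22, -19.4, 1.5], "turn": 0, "jaw": 1}, {"delta_pos": [22, -19.4, 1.5], "turn": 0, "jaw": 1}, {"delta_pos": [22, -19.4, 1.5], "turn": 0, "jaw": 1}, {"delta_pos": [22, -19.4, 1.5], "turn": 0, "jaw": 1}, {"delta_pos": [22, -19.4, 1.5], "turn": 0, "jaw": 1}]'

```text
time: 1.48
tool_pos: [0.4509, -0.2278, 0.3809]
tcp_rot: [-3.09, -0.562, 0.0]
wrist_force: [-0.1, -0.6, -0.3]
width: 1.0
grip_force: 0.0
```

Request:
drive_tool --increments '[{"delta_pos": [11, -10, 1], "turn": 0, "jaw": 1}, {"delta_pos": [0, 0, 0], "turn": 0, "jaw": 1}, {"delta_pos": [0, 0, 0], "turn": 0, "jaw": 1}, {"delta_pos": [0, 0, 0], "turn": 0, "jaw": 1}]'

```text
time: 1.82
tool_pos: [0.4573, -0.2167, 0.3801]
tcp_rot: [3.09, 0.563, -0.001]
wrist_force: [0.1, -1.4, 0.7]
width: 0.997
grip_force: 0.0
```

```bash
python3 - <<'E'
from h import *
s,c=shot('wrist','w1')
print(s['time'],s['tool_pos'],s['tcp_rot'],s['wrist_force'],s['q'],proj('w1',[.459,-.217,.154]))
E
```

```text
1.8167 [ 0.45725021 -0.21672844  0.38010394] [ 3.09048020e+00  5.62830404e-01 -7.20573571e-04] [ 0.13081569 -1.38990691  0.67479709] [-4.91671662e-01 -4.06169445e-02  1.98695974e+00 -5.42295301e-04
  1.19543484e+00  7.19037151e-01] (np.float64(325.39370674422236), np.float64(214.23830741179776))
```

View pics/w1.png

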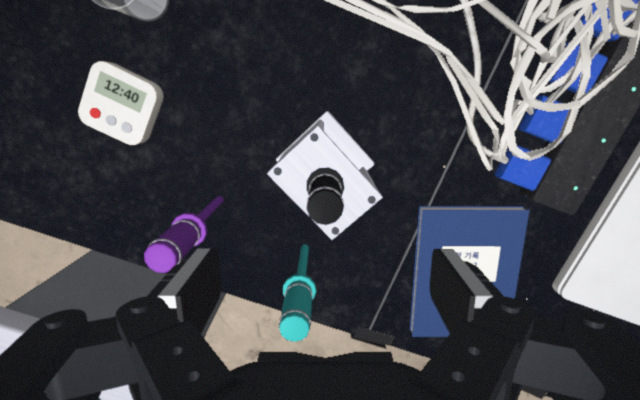

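The wrist view shows the black handle top centred at about (324.5,208), with the fingers clear of the purple and turquoise rods.

```bash
python3 - <<'E'
from h import *
p=onz('w1',324.5,208,.154);q=onz('w1',325.5,178,.104);print(p,q)
C=np.mean([onz('w1',u,v,.1)[:2] for u,v in((325.,125),(381,198),(331,239),(268,173))],0);print('plate',C)
s=bot.read_state();R=cv2.Rodrigues(s['tcp_rot'])[0]
for t in(p,q,[.459,-.217,.13]):print(1000*R.T@(np.array([t[0],t[1],.285])-s['tool_pos']))
E
```

```text
[ 0.46240186 -0.2151627   0.154     ] [ 0.46845508 -0.2135505   0.104     ]
plate [ 0.46290473 -0.21649535]
[ 5.60767236e+00 -4.75135452e-02  9.51661371e+01]
[11.84119449  0.5720068  95.16408609]
[ 1.77698536  0.47609946 95.167616  ]
```

Request:
drive_tool --increments '[{"delta_pos": [4, 0, 6], "turn": 0, "jaw": 1}, {"delta_pos": [0, 0, 14], "turn": 0, "jaw": 1}, {"delta_pos": [0, 0, 16], "turn": 0, "jaw": 1}, {"delta_pos": [0, 0, 16], "turn": 0, "jaw": 1}, {"delta_pos": [0, 0, 16], "turn": 0, "jaw": 1}, {"delta_pos": [0, 0, 14], "turn": 0, "jaw": 1}, {"delta_pos": [0, 0, 9], "turn": 0, "jaw": 1}, {"delta_pos": [0, 0, 3], "turn": 0, "jaw": 1}]'

```text
time: 2.53
tool_pos: [0.4604, -0.2156, 0.284]
tcp_rot: [-3.089, -0.56, 0.004]
wrist_force: [0.5, 0.6, -1.1]
width: 0.999
grip_force: 0.0
```

Request:
drive_tool --increments '[{"delta_pos": [0, 0, 0], "turn": 0, "jaw": 0}, {"delta_pos": [0, 0, 0], "turn": 0, "jaw": -0.3}, {"delta_pos": [0, 0, 0], "turn": 0, "jaw": -1}, {"delta_pos": [0, 0, 0], "turn": 0, "jaw": -1}, {"delta_pos": [0, 0, 0], "turn": 0, "jaw": -1}, {"delta_pos": [0, 0, 0], "turn": 0, "jaw": -1}, {"delta_pos": [0, 0, 0], "turn": 0, "jaw": -1}, {"delta_pos": [0, 0, 0], "turn": 0, "jaw": -1}]' --grip_force 60

```text
time: 3.2
tool_pos: [0.4618, -0.2155, 0.2872]
tcp_rot: [3.09, 0.562, 0.002]
wrist_force: [-0.7, 0.7, 4.8]
width: 0.245
grip_force: 58.6
```

Request:
drive_tool --increments '[{"delta_pos": [0, 0, 0], "turn": 0, "jaw": -1}, {"delta_pos": [0, 0, 0], "turn": 0, "jaw": -1}, {"delta_pos": [0, 0, 0], "turn": 0, "jaw": -1}, {"delta_pos": [0, 0, 0], "turn": 0, "jaw": -1}, {"delta_pos": [0, 0, 0], "turn": 0, "jaw": -1}]'

```text
time: 3.62
tool_pos: [0.4618, -0.2155, 0.2871]
tcp_rot: [3.09, 0.562, 0.002]
wrist_force: [-0.2, 0.1, 6.3]
width: 0.243
grip_force: 58.6
```

```bash
python3 - <<'E'
from h import *
s,c=shot('wrist','w2')
print(s)
E
```

```text
{'time': 3.6167, 'q': array([-4.85559609e-01,  5.76345526e-02,  2.07223594e+00,  2.93717422e-05,
        1.01003510e+00,  7.25358257e-01]), 'joint_vel': array([-0.00185851,  0.00087113,  0.00093945,  0.00053542,  0.00070236,
        0.00117241]), 'joint_torque': array([-7.80373137e-02, -3.30130255e+01, -3.02130103e+01, -2.07444665e-02,
       -1.85102583e-01,  1.72513128e-04]), 'tool_pos': array([ 0.46182335, -0.21554407,  0.28714991]), 'tcp_rot': array([3.08986838e+00, 5.62043010e-01, 2.10799035e-03]), 'wrist_force': array([-0.23195102,  0.11258058,  6.26338565]), 'torque': array([ 0.02698957,  0.09057907, -0.04016865]), 'grip_force': 58.564614057540894, 'width': 0.24291128607655776}
```

View pics/w2.png

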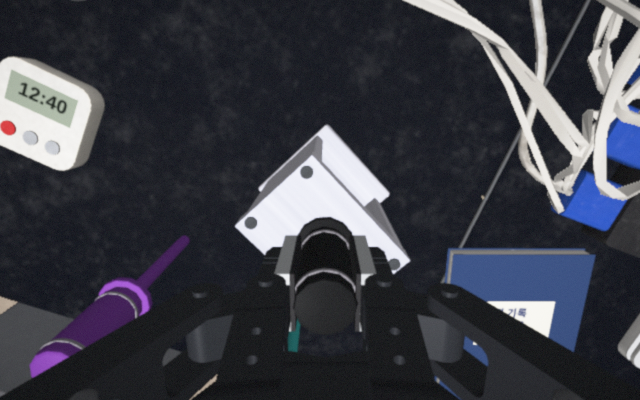

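Gripped: handle top is at about (326,305) between the pads, opening ≈ 21 mm. Lifting 125 mm.

Request:
drive_tool --increments '[{"delta_pos": [0, 0, -3], "turn": 0, "jaw": -1}, {"delta_pos": [0, 0, -8], "turn": 0, "jaw": -1}, {"delta_pos": [0, 0, -14], "turn": 0, "jaw": -1}, {"delta_pos": [0, 0, -18], "turn": 0, "jaw": -1}, {"delta_pos": [0, 0, -20], "turn": 0, "jaw": -1}, {"delta_pos": [0, 0, -20], "turn": 0, "jaw": -1}, {"delta_pos": [0, 0, -20], "turn": 0, "jaw": -1}, {"delta_pos": [0, 0, -20], "turn": 0, "jaw": -1}]'

```text
time: 4.33
tool_pos: [0.461, -0.2152, 0.4101]
tcp_rot: [-3.09, -0.562, 0.001]
wrist_force: [-0.2, -0.6, -1.1]
width: 0.24
grip_force: 58.6
```

Request:
drive_tool --increments '[{"delta_pos": [0, 0, -10], "turn": 0, "jaw": -1}, {"delta_pos": [0, 0, -2], "turn": 0, "jaw": -1}, {"delta_pos": [0, 0, 0], "turn": 0, "jaw": -1}]'

```text
time: 4.58
tool_pos: [0.4614, -0.2154, 0.4216]
tcp_rot: [3.09, 0.562, 0.001]
wrist_force: [0.3, 0.1, -0.5]
width: 0.242
grip_force: 58.6
```

```bash
python3 - <<'E'
from h import *
s=bot.read_state();R=cv2.Rodrigues(s['tcp_rot'])[0]
p=onz('w2',326,304,.154);print('rod top',p)
print(s['tool_pos'],s['tcp_rot'],s['wrist_force'],s['width'],R)
print(1000*R.T@(np.array([.507,.2786,s['tool_pos'][2]])-s['tool_pos']))
E
```

```text
rod top [ 0.46456537 -0.21574667  0.154     ]
[ 0.46138233 -0.21536468  0.42163869] [3.09021162e+00 5.62047329e-01 1.31269548e-03] [ 0.34437763  0.11255327 -0.48099127] 0.24233698130779896 [[ 9.35957615e-01  3.52111417e-01  9.44786526e-04]
 [ 3.52111988e-01 -9.35957731e-01 -5.23443641e-04]
 [ 6.99969771e-04  8.22591724e-04 -9.99999417e-01]]
[ 2.16627090e+02 -4.46267560e+02 -2.15463713e-01]
```

Request:
drive_tool --increments '[{"delta_pos": [4, -8, 0], "turn": 0, "jaw": -1}, {"delta_pos": [8, -16, 0], "turn": 0, "jaw": -1}, {"delta_pos": [12, -25, 0], "turn": 0, "jaw": -1}, {"delta_pos": [12, -25, 0], "turn": 0, "jaw": -1}, {"delta_pos": [12, -25, 0], "turn": 0, "jaw": -1}, {"delta_pos": [12, -25, 0], "turn": 0, "jaw": -1}, {"delta_pos": [12, -25, 0], "turn": 0, "jaw": -1}, {"delta_pos": [12, -25, 0], "turn": 0, "jaw": -1}]'

```text
time: 5.25
tool_pos: [0.4779, -0.021, 0.4191]
tcp_rot: [-3.09, -0.562, 0.005]
wrist_force: [0.4, 1.6, 0.6]
width: 0.239
grip_force: 58.7
```

Request:
drive_tool --increments '[{"delta_pos": [12, -25, 0], "turn": 0, "jaw": -1}, {"delta_pos": [12, -25, 0], "turn": 0, "jaw": -1}, {"delta_pos": [12, -25, 0], "turn": 0, "jaw": -1}, {"delta_pos": [12, -25, 0], "turn": 0, "jaw": -1}, {"delta_pos": [12, -25, 0], "turn": 0, "jaw": -1}, {"delta_pos": [12, -25, 0], "turn": 0, "jaw": -1}, {"delta_pos": [12, -25, 0], "turn": 0, "jaw": -1}, {"delta_pos": [12, -25, 0], "turn": 0, "jaw": -1}]'

```text
time: 5.92
tool_pos: [0.4971, 0.1998, 0.419]
tcp_rot: [3.091, 0.563, -0.006]
wrist_force: [0.3, 0.8, -1.3]
width: 0.244
grip_force: 58.7
```

Request:
drive_tool --increments '[{"delta_pos": [12, -25, 0], "turn": 0, "jaw": -1}, {"delta_pos": [10, -20, 0], "turn": 0, "jaw": -1}, {"delta_pos": [5, -10, 0], "turn": 0, "jaw": -1}, {"delta_pos": [0, 0, 0], "turn": 0, "jaw": -1}, {"delta_pos": [0, 0, 0], "turn": 0, "jaw": -1}, {"delta_pos": [0, 0, 0], "turn": 0, "jaw": -1}]'

```text
time: 6.42
tool_pos: [0.5037, 0.2582, 0.4204]
tcp_rot: [3.09, 0.561, -0.003]
wrist_force: [0.4, 0.3, -1.0]
width: 0.243
grip_force: 58.7
```

```bash
python3 - <<'E'
from h import *
s,c=shot('wrist','w3')
print(s['time'],s['tool_pos'],s['tcp_rot'],s['wrist_force'],s['q'])
shot('scene','s3');shot('top','t3')
a=cv2.imread('pics/w3.png')
q=lambda i,x,y,w,h:cv2.resize(i[y:y+h,x:x+w],(400,300),interpolation=cv2.INTER_CUBIC)
cv2.imwrite('pics/c3.png',np.vstack([np.hstack([cv2.resize(a,(400,300)),q(a,250,80,160,120)]),np.hstack([q(cv2.imread('pics/s3.png'),225,110,80,60),q(cv2.imread('pics/t3.png'),185,165,80,60)])]))
E
```

```text
6.4167 [0.50374749 0.25818258 0.42037307] [ 3.08990987e+00  5.61475000e-01 -2.67524461e-03] [ 0.38335093  0.33556199 -1.03841881] [ 4.29806932e-01  4.94345432e-02  1.82106725e+00 -6.56061615e-04
  1.27300950e+00  1.64129411e+00]
```

View pics/c3.png

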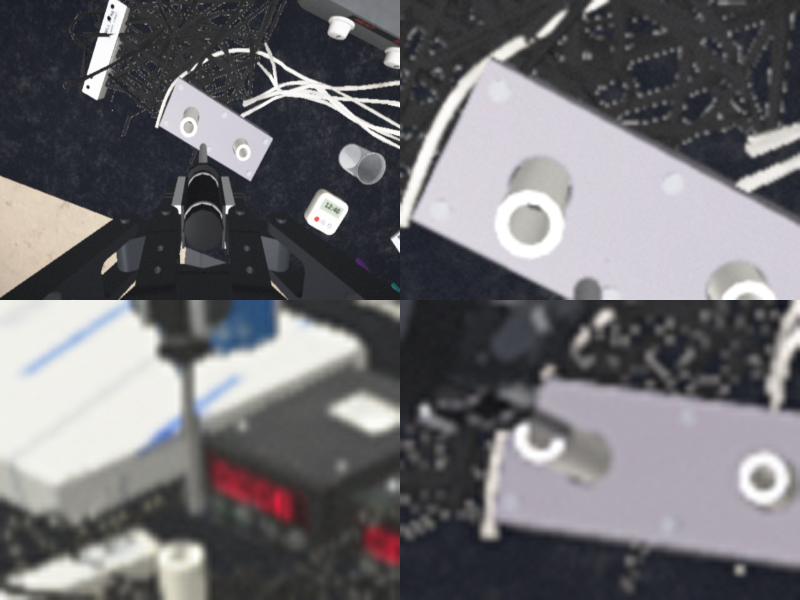

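Wrist view: tall tube mouth at (302,169.2), rod tip (round end centre) at about (324.8,195.8). Rod hangs straight.

```bash
python3 - <<'E'
from h import *
s=bot.read_state();R=cv2.Rodrigues(s['tcp_rot'])[0];P=s['tool_pos']
tip=onz('w3',324.8,195.8,.152);m=onz('w3',302,169.2,.115)
print('tip',tip,'mouth',m,'tcp',P, 'mouth top cam',onz('t0',213.2,192.4,.115))
top=onz('w3',325,200+0,.15)
print('tip from tcp',1000*R.T@(tip-P),'mouth-tip',1000*R.T@(m-tip))
print(proj('s3',tip),proj('s3',m),proj('t3',m))
E
```

```text
tip [0.50420153 0.25767812 0.152     ] mouth [0.50839311 0.27858263 0.115     ] tcp [0.50406491 0.25787336 0.42113512] mouth top cam [0.50494731 0.27882987 0.115     ]
tip from tcp [1.32290889e-01 1.42192279e-01 2.69135159e+02] mouth-tip [ 11.26631847 -18.11917077  36.99099349]
(np.float64(263.9540012892426), np.float64(150.9962182627624)) (np.float64(260.9254696372126), np.float64(160.59301325502128)) (np.float64(213.39289915383335), np.float64(190.8376449482182))
```

Request:
drive_tool --increments '[{"delta_pos": [4, -6, 0], "turn": 0, "jaw": -1}, {"delta_pos": [5, -8, 4], "turn": 0, "jaw": -1}, {"delta_pos": [2.3, -4, 6], "turn": 0, "jaw": -1}, {"delta_pos": [0, 0, 8], "turn": 0, "jaw": -1}, {"delta_pos": [0, 0, 6], "turn": 0, "jaw": -1}, {"delta_pos": [0, 0, 3], "turn": 0, "jaw": -1}, {"delta_pos": [0, 0, 0], "turn": 0, "jaw": -1}, {"delta_pos": [0, 0, 0], "turn": 0, "jaw": -1}]'

```text
time: 7.23
tool_pos: [0.5081, 0.2798, 0.3936]
tcp_rot: [3.09, 0.562, -0.002]
wrist_force: [0.7, 0.6, -1.1]
width: 0.24
grip_force: 58.7
```

Request:
drive_tool --increments '[{"delta_pos": [0, 0, 0], "turn": 0, "jaw": -1}, {"delta_pos": [0, 0, 0], "turn": 0, "jaw": -1}]'

```text
time: 7.4
tool_pos: [0.5084, 0.2799, 0.3947]
tcp_rot: [-3.091, -0.562, -0.001]
wrist_force: [0.1, 0.3, -1.0]
width: 0.245
grip_force: 58.7
```

```bash
python3 - <<'E'
from h import *
s,c=shot('wrist','w4');shot('scene','s4');shot('top','t4')
print(s['time'],s['tool_pos'],s['tcp_rot'],s['wrist_force'])
q=lambda i,x,y,w,h:cv2.resize(cv2.imread(f'pics/{i}.png')[y:y+h,x:x+w],(400,300),interpolation=cv2.INTER_CUBIC)
cv2.imwrite('pics/c4.png',np.vstack([np.hstack([q('w4',285,140,80,60),q('s4',230,125,60,45)]),np.hstack([q('w4',240,100,160,120),q('t4',185,165,80,60)])]))
E
```

```text
7.4 [0.50844494 0.27986397 0.39468853] [-3.09073258e+00 -5.61918378e-01 -1.29769102e-03] [ 0.06052251  0.33420515 -1.04154645]
```

View pics/c4.png

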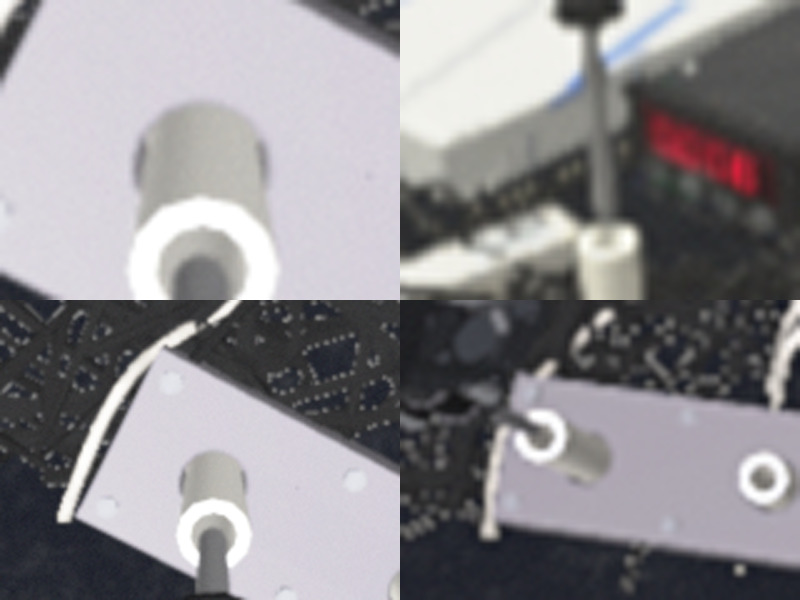

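Rod tip at about (325,196.5) sits just above the tall tube's mouth centre at (325.6,193.6). Computing the remaining offset.

```bash
python3 - <<'E'
from h import *
s=bot.read_state();R=cv2.Rodrigues(s['tcp_rot'])[0]
m=onz('w4',325.6,193.6,.115)
for v in(195.5,197):
    tip=onz('w4',325.,v,.1266);print(tip,m,1000*R.T@(m-tip))
# scene/top checks: rod axis assumed below TCP
p=s['tool_pos'].copy();p[2]=.115
a=proj('s4',p);print('s4 crop',400+(a[0]-230)*6.667,(a[1]-125)*6.667);b=proj('t4',p);print('t4 crop',400+(b[0]-185)*5,300+(b[1]-165)*5)
E
```

```text
[0.50983602 0.27979232 0.1266    ] [0.50824977 0.27873541 0.115     ] [-1.86652411  0.43215627 11.59838647]
[0.50881332 0.27940802 0.1266    ] [0.50824977 0.27873541 0.115     ] [-0.77400315  0.43239781 11.59930794]
s4 crop 604.0178549458622 236.11212319107403
t4 crop 539.0716288360372 429.1198973269732
```

Request:
drive_tool --increments '[{"delta_pos": [-0.8, 0.4, 2], "turn": 0, "jaw": -1}, {"delta_pos": [0, 0, 4], "turn": 0, "jaw": -1}, {"delta_pos": [0, 0, 5], "turn": 0, "jaw": -1}, {"delta_pos": [0, 0, 5], "turn": 0, "jaw": -1}, {"delta_pos": [0, 0, 5], "turn": 0, "jaw": -1}, {"delta_pos": [0, 0, 5], "turn": 0, "jaw": -1}, {"delta_pos": [0, 0, 3], "turn": 0, "jaw": -1}, {"delta_pos": [0, 0, 0], "turn": 0, "jaw": -1}]'

```text
time: 8.22
tool_pos: [0.5073, 0.2791, 0.3638]
tcp_rot: [3.09, 0.562, -0.003]
wrist_force: [-0.1, 0.3, -0.1]
width: 0.242
grip_force: 58.7
```

Request:
drive_tool --increments '[{"delta_pos": [0, 0, 4], "turn": 0, "jaw": -1}, {"delta_pos": [0, 0, 5], "turn": 0, "jaw": -1}, {"delta_pos": [0, 0, 5], "turn": 0, "jaw": -1}, {"delta_pos": [0, 0, 5], "turn": 0, "jaw": -1}, {"delta_pos": [0, 0, 4], "turn": 0, "jaw": -1}, {"delta_pos": [0, 0, 3], "turn": 0, "jaw": -1}, {"delta_pos": [0, 0, 0], "turn": 0, "jaw": -1}]'

```text
time: 8.8
tool_pos: [0.5074, 0.2791, 0.3381]
tcp_rot: [3.09, 0.562, -0.003]
wrist_force: [-0.7, 0.1, -0.9]
width: 0.242
grip_force: 58.7
```

Request:
drive_tool --increments '[{"delta_pos": [0, 0, 3], "turn": 0, "jaw": -1}, {"delta_pos": [0, 0, 3], "turn": 0, "jaw": -1}, {"delta_pos": [0, 0, 3], "turn": 0, "jaw": -1}, {"delta_pos": [0, 0, 3], "turn": 0, "jaw": -1}, {"delta_pos": [0, 0, 3], "turn": 0, "jaw": -1}, {"delta_pos": [0, 0, 3], "turn": 0, "jaw": -1}, {"delta_pos": [0, 0, 0], "turn": 0, "jaw": -1}]'

```text
time: 9.38
tool_pos: [0.5077, 0.2793, 0.321]
tcp_rot: [-3.091, -0.562, -0.0]
wrist_force: [-0.2, 0.1, 1.7]
width: 0.238
grip_force: 58.7
```

Request:
drive_tool --increments '[{"delta_pos": [0, 0, 3], "turn": 0, "jaw": -1}, {"delta_pos": [0, 0, 3], "turn": 0, "jaw": -1}, {"delta_pos": [0, 0, 3], "turn": 0, "jaw": -1}, {"delta_pos": [0, 0, 3], "turn": 0, "jaw": -1}, {"delta_pos": [0, 0, 3], "turn": 0, "jaw": -1}, {"delta_pos": [0, 0, 1], "turn": 0, "jaw": -1}, {"delta_pos": [0, 0, 0], "turn": 0, "jaw": -1}]'

```text
time: 9.97
tool_pos: [0.5077, 0.2792, 0.3046]
tcp_rot: [3.091, 0.562, -0.0]
wrist_force: [0.5, -0.2, 0.9]
width: 0.244
grip_force: 58.7
```

Request:
drive_tool --increments '[{"delta_pos": [0, 0, 1], "turn": 0, "jaw": -1}, {"delta_pos": [0, 0, 1], "turn": 0, "jaw": -1}, {"delta_pos": [0, 0, 0], "turn": 0, "jaw": -1}, {"delta_pos": [0, 0, 0], "turn": 0, "jaw": -1}]'

```text
time: 10.3
tool_pos: [0.5077, 0.2793, 0.3031]
tcp_rot: [-3.091, -0.562, -0.0]
wrist_force: [0.8, 0.4, 2.0]
width: 0.243
grip_force: 58.7
```

Request:
drive_tool --increments '[{"delta_pos": [0, 0, 1], "turn": 0, "jaw": -1}, {"delta_pos": [0, 0, 0.5], "turn": 0, "jaw": -1}, {"delta_pos": [0, 0, 0], "turn": 0, "jaw": -1}, {"delta_pos": [0, 0, 0], "turn": 0, "jaw": -1}]'

```text
time: 10.63
tool_pos: [0.5078, 0.2793, 0.3022]
tcp_rot: [-3.091, -0.562, -0.001]
wrist_force: [0.1, 0.7, 4.7]
width: 0.243
grip_force: 59.0
```

Request:
drive_tool --increments '[{"delta_pos": [0, 0, 1], "turn": 0, "jaw": -1}, {"delta_pos": [0, 0, 0], "turn": 0, "jaw": -1}, {"delta_pos": [0, 0, 0], "turn": 0, "jaw": -1}]'

```text
time: 10.88
tool_pos: [0.5081, 0.2794, 0.3021]
tcp_rot: [-3.091, -0.562, -0.002]
wrist_force: [-0.6, -0.4, 8.7]
width: 0.237
grip_force: 59.3
```

Request:
drive_tool --increments '[{"delta_pos": [0, 0, 1], "turn": 0, "jaw": -1}, {"delta_pos": [0, 0, 0], "turn": 0, "jaw": -1}, {"delta_pos": [0, 0, 0], "turn": 0, "jaw": -1}]'

```text
time: 11.13
tool_pos: [0.5083, 0.2795, 0.3021]
tcp_rot: [-3.09, -0.562, -0.004]
wrist_force: [-2.2, -1.2, 13.7]
width: 0.24
grip_force: 59.8
```

The collar is seated: z stalls at 0.3021, as predicted, while the force rises. Releasing.

Request:
drive_tool --increments '[{"delta_pos": [0, 0, -1], "turn": 0, "jaw": -1}, {"delta_pos": [0, 0, 0], "turn": 0, "jaw": -0.3}, {"delta_pos": [0, 0, 0], "turn": 0, "jaw": 0}, {"delta_pos": [0, 0, 0], "turn": 0, "jaw": 0.3}, {"delta_pos": [0, 0, 0], "turn": 0, "jaw": 0.5}, {"delta_pos": [0, 0, 0], "turn": 0, "jaw": 0.5}, {"delta_pos": [0, 0, 0], "turn": 0, "jaw": 0.5}, {"delta_pos": [0, 0, 0], "turn": 0, "jaw": 0.5}]'

```text
time: 11.8
tool_pos: [0.5076, 0.2792, 0.3004]
tcp_rot: [3.091, 0.562, -0.001]
wrist_force: [0.0, -0.2, -0.2]
width: 0.75
grip_force: 0.0
```

Request:
drive_tool --increments '[{"delta_pos": [0, 0, -3], "turn": 0, "jaw": 0.5}, {"delta_pos": [0, 0, -8], "turn": 0, "jaw": 0.5}, {"delta_pos": [0, 0, -14], "turn": 0, "jaw": 0.5}, {"delta_pos": [0, 0, -18], "turn": 0, "jaw": 0.5}, {"delta_pos": [0, 0, -20], "turn": 0, "jaw": 0.5}, {"delta_pos": [0, 0, -20], "turn": 0, "jaw": 0.5}, {"delta_pos": [0, 0, -12], "turn": 0, "jaw": 0.5}, {"delta_pos": [0, 0, 0], "turn": 0, "jaw": 0.5}]'

```text
time: 12.47
tool_pos: [0.5087, 0.2797, 0.4002]
tcp_rot: [-3.089, -0.562, -0.011]
wrist_force: [-0.2, 0.9, 0.9]
width: 0.751
grip_force: 0.0
```

```bash
python3 - <<'E'
from h import *
s,c=shot('wrist','w5');shot('scene','s5');shot('top','t5')
print(s['time'],s['tool_pos'],s['wrist_force'],s['width'])
q=lambda i,x,y,w,h:cv2.resize(cv2.imread(f'pics/{i}.png')[y:y+h,x:x+w],(400,300),interpolation=cv2.INTER_CUBIC)
cv2.imwrite('pics/c5.png',np.vstack([np.hstack([q('w5',240,100,160,120),q('s5',225,125,80,60)]),np.hstack([cv2.resize(cv2.imread('pics/s5.png'),(400,300)),q('t5',185,165,80,60)])]))
E
```

```text
12.4667 [0.50873143 0.27974424 0.40021787] [-0.19283121  0.85623147  0.89388561] 0.7508509268685902
```

View pics/c5.png

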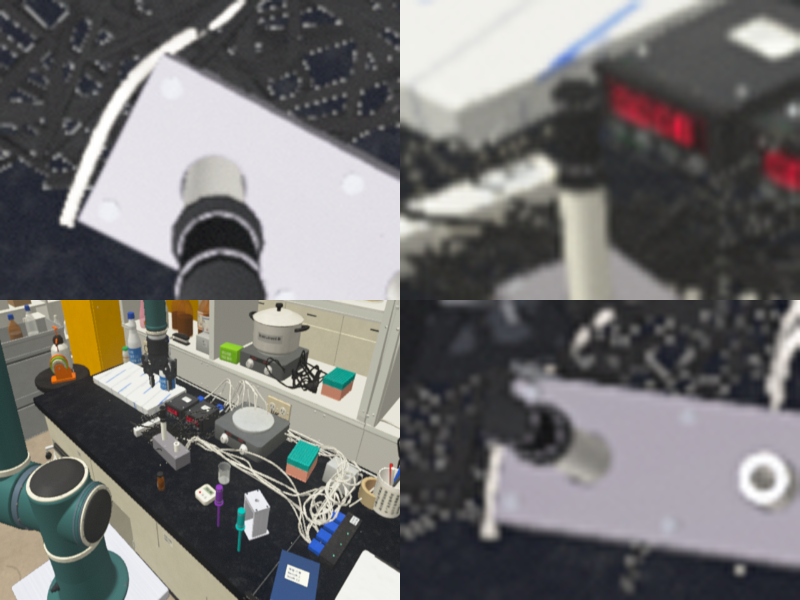

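The collar sits on the tall tube's rim (scene crop about (580,182)). The tube stands upright in the rack, the other items are untouched and the gripper is clear.

```bash
python3 -c "
from workcell import bot
print(bot.finish_job())"
```

```text
the job is handed in; nothing more can be done
None
```

The sampling rod is pushed into the tall tube until its collar sits on the rim, and released; the gripper was clear and nothing else had moved in the last pictures, and the job was handed in at about 12.5 s.

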